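# Take a sieve stack apart for drying

## Robot

A 7-joint arm with a two-finger parallel gripper is mounted at the origin on a cart in front of the work surface, level with it; the furniture and walls round the work are solid. World frame = base frame: x ahead of the robot, y to its left, z up, the work surface at z = 0. Lengths are in m, angles in rad, forces in N, time in s.
With the tool pointing down it reaches from about 0.4 to 0.875 m from the base axis. Payload 6.5 kg.
Tool frame: the origin (TCP) lies at the very end of the fingers, on their centre line; the grasp point (between the pads) lies 19 mm behind it; y points along the fingers, x is the direction in which the jaws open and shut, and the axes are right-handed (so a half turn about y gives the same grasp; the last joint's range is limited). The gripper opens to 85 mm and grips with 20 to 120 N. Pads are 22 mm wide; open, the fingers measure 114 mm over their backs; the gripper's body (76 mm by 85 mm) begins 54 mm behind the grasp point. The pads swing forward as they close: fully open they stand 13 mm farther back than shut.
Start: joints at [-1.269, 0.536, -0.004, 1.538, 0.003, 1.067, -0.071], TCP at [0.234, 0.607, 0.231] pointing down, gripper open.
Joint ranges: [-2.7, 2.7], [-0.37, 2.16], [-1.27, 1.26], [0.24, 2.4], [-1.31, 4.45], [0.19, 1.91], [-2.76, 2.76]. Speed limits (rad/s): [2.39, 2.39, 3.14, 3.14, 3.14, 3.14, 3.14].

## Interface

Orientations are given as a unit quaternion [x, y, z, w].
In Python, from cell import telemetry, camera, job_done gives the robot as it stands.
- The arm moves only by the tool move_arm, never from a script. Its argument "moves" is a list of rows, each an object with "turn": the turn, a rotation vector about the tool's x, y, z normalised to -1 to 1, where 1 is 45 degrees, a list of three; "dp": the shift along the tool's x, y, z normalised to -1 to 1, where 1 is 10 cm, a list of three; "hand": the opening, from 0 (shut) to 1 (fully open). A call has 1 to 20 rows; each row is the pose to reach, as a shift and turn from the pose commanded when the call began, along the tool's axes at that moment; what a row does not reach only later rows make up. A row lasts 1/12 s, in which the tool goes at most 41.7 mm and 7.16 degrees, less where a joint would pass 70% of its speed; a pose out of reach is approached as far as the arm can. A call with a number of a shift or a turn outside -1 to 1 is refused whole. A call with a gripper value outside its range is refused whole. The fingers move at their own pace and stop on an object; "force" is the grip in N (left out, the last holds). Time passes only in rows, so rows that repeat a pose let the fingers close. It gives the time, the measured TCP pose, the force and the opening at its end, in the units of the state.
- telemetry.get_obs(): the state, without advancing time (a new reading comes with each control period).
- camera(name): name is "side" or "top"; returns a dict with "frame" (384x512x3 uint8, blue, green, red), "fov_y" (degrees; the focal length in pixels is half the picture's height over the tangent of half this angle, whatever the lens; pixels are square), "cx", "cy" (the principal point, pixels), "rvec" (rotation vector, rad) and "tvec" (3), from world to camera coordinates, as OpenCV has them. Camera axes: x right, y down, z forward; pixel columns grow to the right and rows downward; lengths in m; the calibration is good to about 2 mm. A picture is of the moment at which its call begins. There is no depth.
- job_done(): hands the job in, once; it reports no verdict.
The state is a dict: "time_s": time; "joint_pos": joint angles; "dq": joint speeds; "effort": joint torques, N m; "ee_pos": TCP position; "eef_rot": TCP orientation; "force": force on the tool from outside, world axes, zero at the start; "moment": the same for the moment, N m; "width": finger opening in m.
Only numpy, scipy, OpenCV 4.12 (cv2) and the standard library are available. Lean on these libraries where they do the work, as an engineer would, in place of code of your own. Each camera call takes 0.05 s, during which the arm holds its last target. There are 200 camera calls.

## Task

Take the taller stack of small steel test sieves (pan, sieve and knobbed lid) apart from the top down: first set its lid, knob up, on the round wooden bat, then stand the sieve upright on the square-cornered plaster drying slab. Set them down rather than dropping them, leave the pan standing where it is, and leave the shorter stack (a pan with only a lid) alone.

Things in the scene. Friction and masses are not known exactly. Their poses are not given: they have to be found in the camera images.
- lid: Lid of the taller stack: steel disc 60 mm across with a black upright cylindrical knob. Origin: centre of its underside, z up. Above it: a 50 mm wide spigot (0 to 6 mm) that hangs in the sieve's mouth with 2 mm play, the 60 mm flange (6 to 11 mm), a 13 mm thick stem (to 15 mm), the knob, 20 mm in diameter (15 to 37 mm). 0.10 kg. Lifts straight off.
- sieve: Middle of the taller stack: steel cylinder 60 mm across (1 mm bead at rim and foot), open top, mesh floor. Origin: centre of its underside, z up. A 50 mm wide foot, 0 to 8 mm high, hangs in the pan with 2 mm play; the 3 mm wall runs from 8 to 46 mm (rim). In the stack: origin 28 mm above the pan's, 40 mm below the lid's. 0.15 kg. Lifts straight out, stands on its foot.
- pan: Bottom part of the taller stack: plain open steel pan standing on the table, 60 mm across, 36 mm high, wall 3 mm. Origin at the centre of its underside, z up. 0.28 kg. The whole taller stack is 105 mm high with its knob.
- short_stack: The shorter stack, not to be touched: the same kind of pan and knobbed lid without a sieve between, 60 mm across, 67 mm high with its knob. Origin at the centre of its underside, z up.
- bat: Round plywood throwing bat lying fixed on the table to the robot's left or right, 230 mm across, 12 mm thick, flat top. Origin at the centre of its underside, z up.
- slab: Pale plaster drying slab lying fixed on the table, a plain rectangular block with rounded edges, flat top. Origin: centre of its underside; 180 mm along its x axis, 160 mm along its y axis, 25 mm high (z up). It lies on one side of the stacks (robot's left or right), the bat on the other.
Not all that is in view belongs to the job. Leave any blue or purple look-alike of the sieve alone.

How it is judged:
By the outcome, as a careful person would: the job done as asked, in the order asked, and still so for the second after the job is handed in, with the robot touching nothing.
It also fails if it takes over 54 s, if anything falls off the work surface, if the arm or the gripper's body presses on something with over 40 N, if the wrist force passes 120 N, or if a joint passes its speed limit or range.

## Working session

There is one attempt and no reset: what is moved stays moved. The work goes in short steps, Python scripts to look and compute and a tool call to move; the robot and the scene stay as the last step left them, time stands still between calls to the robot, and variables do not carry over. Pictures are saved under pics/ and viewed, about 8 in all and at most 12, crops included, and the job is handed in when it is done.

Besides the shell and the picture viewer there is one more tool, called as name(argument=value, ...) on one line, values as JSON. move_arm: Moves the arm, as the interface text tells. Scaled input: -1 to 1 covers 10 cm each way for a shift and 45 degrees each way for a turn. Its arguments: {"type":"object","properties":{"moves":{"type":"array","items":{"type":"object","properties":{"turn":{"type":"array","items":{"type":"number","minimum":-1,"maximum":1}},"dp":{"type":"array","items":{"type":"number","minimum":-1,"maximum":1}},"hand":{"type":"number"}}}},"force":{"type":"number"}},"required":["moves"]}

```bash
ls; mkdir -p pics; cat > h.py <<'E'
import numpy as np, cv2, pickle
from cell import telemetry, camera, job_done
from scipy.spatial.transform import Rotation as R
def snap(n,save):
    c=camera(n); cv2.imwrite('pics/'+save+'.png',c['frame']); pickle.dump(c,open(save+'.pkl','wb')); return c
def K(c):
    h=c['frame'].shape[0]; f=h/2/np.tan(np.radians(c['fov_y'])/2)
    return np.array([[f,0,c['cx']],[0,f,c['cy']],[0,0,1.]])
def ray(c,u,v):
    Rm=cv2.Rodrigues(np.array(c['rvec'],float))[0]; t=np.array(c['tvec'],float).ravel()
    d=Rm.T@np.linalg.inv(K(c))@np.array([u,v,1.]); return -Rm.T@t,d
def onz(c,u,v,z):
    o,d=ray(c,u,v); return o+d*(z-o[2])/d[2]
def proj(c,P):
    return cv2.projectPoints(np.array(P,float).reshape(-1,3),np.array(c['rvec'],float),np.array(c['tvec'],float),K(c),None)[0].reshape(-1,2)
E
python3 - <<'E'
from h import *
o=telemetry.get_obs(); print(o)
ims=[]
for n in('top','side'):
    c=snap(n,n+'0'); print(n,{k:v for k,v in c.items() if k!='frame'}, ray(c,256,192)); 
E
```

```text
pics
{'time_s': 0.0, 'joint_pos': array([-1.26919989,  0.53717898, -0.00442779,  1.53883446,  0.00261998,
        1.06729906, -0.07123067]), 'dq': array([ 6.60142230e-05, -4.37554950e-04, -9.39996805e-04,  4.92950762e-04,
       -1.65842903e-03, -1.04688714e-03,  1.71389017e-03]), 'effort': array([ 3.84904306e-04, -5.83418834e+01,  1.04886822e+00, -2.59096062e+01,
        1.23452712e-02,  9.79295553e-03, -8.85744043e-06]), 'ee_pos': array([0.23352149, 0.60594684, 0.23041997]), 'eef_rot': array([ 0.58337744,  0.39968135, -0.40061745, -0.58260728]), 'force': array([-0.87162506,  0.6978926 , -0.12262736]), 'moment': array([-0.02293383,  0.0733905 ,  0.02467457]), 'width': 0.0852752028630119}
top {'fov_y': 50.49645982520323, 'cx': 258.3147815411468, 'cy': 195.21774527748846, 'rvec': array([ 2.17560309, -2.11958765,  0.19821817]), 'tvec': array([-0.01146501,  0.58097411,  1.03372208])} (array([0.40729442, 0.02610978, 1.11340614]), array([ 0.16846364, -0.01484403, -0.98564418]))
side {'fov_y': 49.70661472991925, 'cx': 253.7715109183156, 'cy': 191.12221949439157, 'rvec': array([ 0.22270383, -2.5973911 ,  1.55513083]), 'tvec': array([0.53780264, 0.12251015, 0.93697583])} (array([0.38259438, 0.85131788, 0.55771277]), array([ 0.16010189, -0.86647478, -0.47288712]))
```

View pics/top0.png

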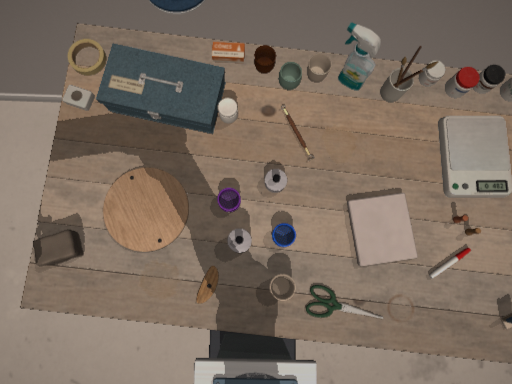

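View pics/side0.png

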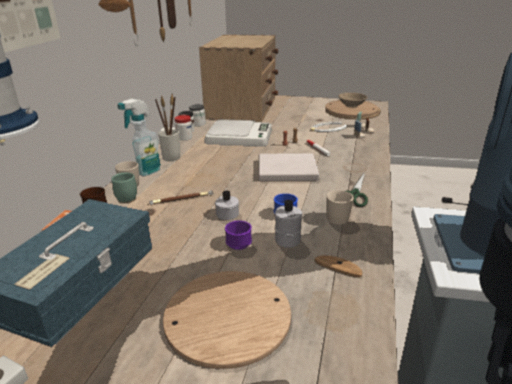

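Top view: the taller stack's knob is at about (239,239) and the short one's at (276,179). Blue sieve (283,235), purple sieve (228,200), bat (146,209), slab (382,229). In the side view the tall knob is at (288,206). Next I'll measure these.

```bash
cat > m.py <<'E'
from h import *
T=pickle.load(open('top0.pkl','rb')); S=pickle.load(open('side0.pkl','rb'))
def blob(c,m,u,v,r):
    k=np.zeros(m.shape,np.uint8); cv2.circle(k,(u,v),r,1,-1); m=(m&(k>0)).astype(np.uint8)
    n,l,s,ce=cv2.connectedComponentsWithStats(m); i=1+np.argmax(s[1:,4]); return ce[i],s[i]
def tri(p,q):
    o1,d1=ray(T,*p);o2,d2=ray(S,*q)
    d1/=np.linalg.norm(d1);d2/=np.linalg.norm(d2)
    A=np.c_[d1,-d2]; x=np.linalg.lstsq(A,o2-o1,rcond=None)[0]
    a=o1+d1*x[0];b=o2+d2*x[1]; return (a+b)/2,np.linalg.norm(a-b)
g=lambda c:c['frame'].max(2)
for n,a,b in(('tall',(239,239),(289,206)),('short',(276,179),(227,197))):
    p,sp=blob(T,g(T)<60,*a,12); q,sq=blob(S,g(S)<60,*b,12)
    print(n,p,sp,q,sq,tri(p,q)); print('  top@z',onz(T,*p,.094 if n=='tall' else .056),'side@z',onz(S,*q,.094 if n=='tall' else .056))
for n,u,v,r,lo,hi in(('blue',283,235,20,100,128),('purple',228,200,20,129,160)):
    for c,a in((T,(u,v)),(S,(286,202) if n=='blue' else (238,235))):
        h=cv2.cvtColor(c['frame'],cv2.COLOR_BGR2HSV); m=(h[...,0]>=lo)&(h[...,0]<=hi)&(h[...,1]>100)
        p,s=blob(c,m,*a,22); print(n,p,s,onz(c,*p,.025))
# bat: warm saturated-disc; slab: low saturation bright
h=cv2.cvtColor(T['frame'],cv2.COLOR_BGR2HSV)
print('hsv bat',h[200,130],h[215,165],'table',h[270,120],h[150,250],h[260,330],'slab',h[229,382],h[205,365])
rect=None
m=((h[...,1]<70)&(h[...,2]>130)); p,s=blob(T,m,382,229,60); print('slab',p,s)
k=np.zeros(m.shape,np.uint8); cv2.circle(k,(382,229),60,1,-1)
n,l,st,ce=cv2.connectedComponentsWithStats((m&(k>0)).astype(np.uint8)); i=1+np.argmax(st[1:,4])
cs=cv2.findContours((l==i).astype(np.uint8),cv2.RETR_EXTERNAL,cv2.CHAIN_APPROX_NONE)[0][0]
P=np.array([onz(T,*c,.025)[:2] for c in cs[:,0]]); print('slab rect',cv2.minAreaRect(P.astype(np.float32)))
bt=h[209,146]; d=(h[...,1]>95); k=np.zeros(m.shape,np.uint8); cv2.circle(k,(146,209),55,1,-1)
n,l,st,ce=cv2.connectedComponentsWithStats((d&(k>0)).astype(np.uint8)); i=1+np.argmax(st[1:,4]); print('bat',ce[i],st[i])
cs=max(cv2.findContours((l==i).astype(np.uint8),cv2.RETR_EXTERNAL,cv2.CHAIN_APPROX_NONE)[0],key=len)
P=np.array([onz(T,*c,.012)[:2] for c in cs[:,0]]); print('bat circ',cv2.minEnclosingCircle(P.astype(np.float32)), onz(T,146,209,.012))
print('mug',onz(T,283,288,.08),'tool box',onz(T,200,130,.1),'rib',onz(T,207,285,.01))
o=telemetry.get_obs(); print(o['ee_pos'],R.from_quat(o['eef_rot']).as_matrix().round(4))
a=cv2.resize(T['frame'][140:310,170:340],None,fx=3,fy=3,interpolation=cv2.INTER_CUBIC)
cv2.imwrite('pics/crop0.png',a)
E
python3 m.py
```

```text
tall [238.81395349 239.1627907 ] [236 236   7   8  43] [288.24358974 204.80769231] [285 200   8  11  78] (array([0.4595252 , 0.05046932, 0.0941269 ]), np.float64(0.003318362979144961))
  top@z [0.46119017 0.05057788 0.094     ] side@z [0.45787768 0.05030206 0.094     ]
short [275.82222222 177.6       ] [273 174   7   8  45] [226.03921569 195.23529412] [223 191   7  10  51] (array([ 0.62672679, -0.04175118,  0.05492489]), np.float64(0.0034880100081489986))
  top@z [ 0.62826232 -0.04143453  0.056     ] side@z [ 0.62435684 -0.03951517  0.056     ]
blue [283.56396867 234.52219321] [272 223  24  24 383] [ 0.48020969 -0.06678135  0.025     ]
blue [284.11650485 199.5631068 ] [274 194  23  17 206] [ 0.48269934 -0.0946013   0.025     ]
purple [228.61764706 198.98039216] [217 188  24  24 306] [0.57211424 0.08316107 0.025     ]
purple [238.10645161 234.17903226] [225 221  27  28 620] [0.56776866 0.08222021 0.025     ]
hsv bat [ 14 102 160] [ 14 105 158] table [ 13  61 141] [ 15  83 139] [ 15  58 140] slab [ 10  44 172] [ 12  45 175]
slab [394.04837792 230.17150446] [ 349  187   94   82 5271]
slab rect ((0.5018618106842041, -0.3755181133747101), (0.22311526536941528, 0.2397400438785553), 9.47036361694336)
bat [145.35701439 209.09298561] [ 103  168   85   83 5560]
bat circ ((0.5422605872154236, 0.3075937032699585), 0.11492716521024704) [0.54042724 0.30614764 0.012     ]
mug [ 0.34398184 -0.06255446  0.08      ] tool box [0.73864015 0.15936476 0.1       ] rib [0.34291331 0.13276418 0.01      ]
[0.23353553 0.60598527 0.23049666] [[ 3.594e-01 -4.000e-04 -9.332e-01]
 [ 9.332e-01 -1.500e-03  3.594e-01]
 [-1.600e-03 -1.000e+00 -2.000e-04]]
```

View pics/crop0.png

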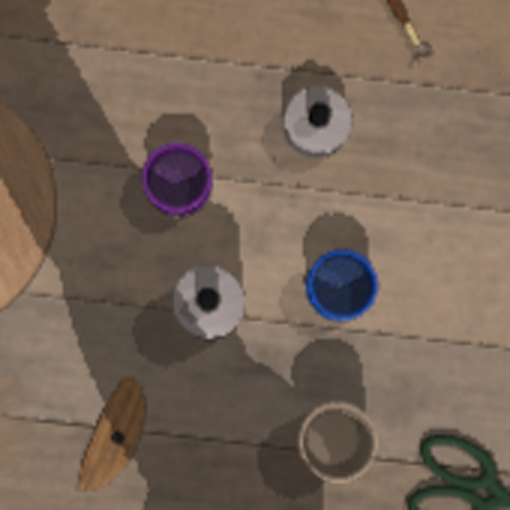

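The crop shows the tall stack at crop (208,300), with free space on both sides along the current jaw axis (about 69° in world). Stack at about (0.4595, 0.0505), so I'll keep the orientation and go there.

move_arm(moves=[{"dp": [-0.87,0,-0.82],"turn": [0,0,0],"hand": 1},{"dp": [-0.87,0,-0.82],"turn": [0,0,0],"hand": 1},{"dp": [-0.87,0,-0.82],"turn": [0,0,0],"hand": 1},{"dp": [-0.87,0,-0.82],"turn": [0,0,0],"hand": 1}])

```text
time_s: 0.43
ee_pos: [0.2837, 0.4879, 0.2306]
eef_rot: [0.587, 0.397, -0.398, -0.583]
force: [1.2, -0.6, -0.4]
width: 0.0854
```

```bash
cat > s.py <<'E'
from h import *
T=pickle.load(open('top0.pkl','rb'))
h=cv2.cvtColor(T['frame'],cv2.COLOR_BGR2HSV); h=cv2.GaussianBlur(h,(3,3),0)
for th in(150,158,163):
    m=((h[...,1]<55)&(h[...,2]>th)).astype(np.uint8); m[:, :345]=0; m[:,420:]=0; m[:188]=0;m[270:]=0
    m=cv2.morphologyEx(m,cv2.MORPH_OPEN,np.ones((5,5)))
    c=max(cv2.findContours(m,cv2.RETR_EXTERNAL,cv2.CHAIN_APPROX_NONE)[0],key=cv2.contourArea)
    P=np.array([onz(T,*q,.025)[:2] for q in c[:,0]],np.float32); print(th,cv2.minAreaRect(P))
print([onz(T,*q,.025).round(3) for q in((349,198),(405,192),(415,258),(359,265),(382,228))])
E
python3 s.py
```

```text
150 ((0.5020566582679749, -0.3345516324043274), (0.1744174212217331, 0.15461038053035736), 9.636433601379395)
158 ((0.5027105808258057, -0.3339465856552124), (0.17189590632915497, 0.15242120623588562), 9.476953506469727)
163 ((0.5026156306266785, -0.33379724621772766), (0.17100194096565247, 0.15056870877742767), 9.477896690368652)
[array([ 0.584, -0.244,  0.025]), array([ 0.605, -0.398,  0.025]), array([ 0.427, -0.419,  0.025]), array([ 0.405, -0.268,  0.025]), array([ 0.505, -0.332,  0.025])]
```

move_arm(moves=[{"dp": [-0.87,0,-0.82],"turn": [0,0,0],"hand": 1},{"dp": [-0.87,0,-0.82],"turn": [0,0,0],"hand": 1},{"dp": [-0.87,0,-0.82],"turn": [0,0,0],"hand": 1},{"dp": [-0.87,0,-0.82],"turn": [0,0,0],"hand": 1}])

```text
time_s: 0.77
ee_pos: [0.3277, 0.3776, 0.2309]
eef_rot: [0.586, 0.397, -0.398, -0.583]
force: [-0.1, -0.2, 0.3]
width: 0.0851
```

move_arm(moves=[{"dp": [-0.87,0,-0.82],"turn": [0,0,0],"hand": 1},{"dp": [-0.87,0,-0.82],"turn": [0,0,0],"hand": 1},{"dp": [-0.87,0,-0.82],"turn": [0,0,0],"hand": 1},{"dp": [-0.87,0,-0.82],"turn": [0,0,0],"hand": 1}])

```text
time_s: 1.1
ee_pos: [0.3721, 0.2675, 0.2311]
eef_rot: [0.586, 0.397, -0.398, -0.584]
force: [0.6, -0.6, -0.7]
width: 0.0858
```

move_arm(moves=[{"dp": [-0.87,0,-0.82],"turn": [0,0,0],"hand": 1},{"dp": [-0.87,0,-0.82],"turn": [0,0,0],"hand": 1},{"dp": [-0.87,0,-0.82],"turn": [0,0,0],"hand": 1},{"dp": [-0.87,0,-0.82],"turn": [0,0,0],"hand": 1}])

```text
time_s: 1.43
ee_pos: [0.417, 0.1573, 0.2314]
eef_rot: [0.586, 0.397, -0.398, -0.584]
force: [-0.4, -0.4, -0.6]
width: 0.0855
```

```bash
cat > g.py <<'E'
import sys
from h import *
o=telemetry.get_obs(); t=np.array([float(x) for x in sys.argv[1:4]])
M=R.from_quat(o['eef_rot'])
# desired: tool y down, tool x at given heading (deg), default keep
hd=np.radians(float(sys.argv[4])) if len(sys.argv)>4 else np.arctan2(*M.as_matrix()[[1,0],0])
x=np.array([np.cos(hd),np.sin(hd),0]); y=np.array([0,0,-1.]); D=R.from_matrix(np.c_[x,y,np.cross(x,y)])
print('t',o['time_s'],'pos',o['ee_pos'].round(4),'hd',np.degrees(hd).round(1),'w',round(o['width'],4),'q',o['joint_pos'].round(2))
print('dp',(M.inv().apply(t-o['ee_pos'])/.1).round(3),'turn',((M.inv()*D).as_rotvec()/(np.pi/4)).round(3))
E
python3 g.py .4595 .0505 .150
```

```text
t 1.4333 pos [0.417  0.1573 0.2314] hd 68.4 w 0.0855 q [-0.63  0.18  0.19  2.06 -0.04  0.9   0.77]
dp [-0.834  0.817 -0.787] turn [ 0.002  0.    -0.003]
```

move_arm(moves=[{"dp": [-0.82,0.2,-0.78],"hand": 1,"turn": [0,0,0]},{"dp": [-0.82,0.2,-0.78],"hand": 1,"turn": [0,0,0]},{"dp": [-0.82,0.2,-0.78],"hand": 1,"turn": [0,0,0]},{"dp": [-0.82,0.8,-0.78],"hand": 1,"turn": [0,0,0]},{"dp": [-0.82,0.8,-0.78],"hand": 1,"turn": [0,0,0]},{"dp": [-0.82,0.8,-0.78],"hand": 1,"turn": [0,0,0]},{"dp": [-0.82,0.8,-0.78],"hand": 1,"turn": [0,0,0]}])

```text
time_s: 2.02
ee_pos: [0.4574, 0.0597, 0.1509]
eef_rot: [-0.583, -0.399, 0.401, 0.583]
force: [-0.1, -0.0, 0.9]
width: 0.0853
```

```bash
python3 g.py .4595 .0505 .084 68.9
```

```text
t 2.0167 pos [0.4574 0.0597 0.1509] hd 68.9 w 0.0853 q [-0.43  0.34  0.24  2.1  -0.12  0.71  1.1 ]
dp [-0.078  0.669 -0.054] turn [-0.002  0.001 -0.002]
```

move_arm(force=40, moves=[{"dp": [-0.08,0.2,-0.05],"hand": 1,"turn": [0,0,0]},{"dp": [-0.08,0.4,-0.05],"hand": 1,"turn": [0,0,0]},{"dp": [-0.08,0.55,-0.05],"hand": 1,"turn": [0,0,0]},{"dp": [-0.08,0.67,-0.05],"hand": 1,"turn": [0,0,0]},{"dp": [-0.08,0.67,-0.05],"hand": 1,"turn": [0,0,0]},{"dp": [-0.08,0.67,-0.05],"hand": 1,"turn": [0,0,0]}])

```text
time_s: 2.52
ee_pos: [0.4606, 0.0508, 0.0854]
eef_rot: [0.583, 0.401, -0.4, -0.583]
force: [-0.5, 0.2, 0.3]
width: 0.0857
```

```bash
python3 g.py .4595 .0505 .084 68.9; python3 -c "
from h import *
a=snap('side','side1')['frame'];b=snap('top','top1')['frame']
f=lambda i:cv2.resize(i,None,fx=4,fy=4,interpolation=cv2.INTER_CUBIC)
cv2.imwrite('pics/c1.png',np.hstack([f(a[160:260,240:338]),f(b[190:290,190:290])]))"
```

```text
t 2.5167 pos [0.4606 0.0508 0.0854] hd 68.9 w 0.0857 q [-0.38  0.47  0.21  2.13 -0.18  0.55  1.16]
dp [-0.007  0.014  0.009] turn [0.001 0.002 0.001]
```

View pics/c1.png

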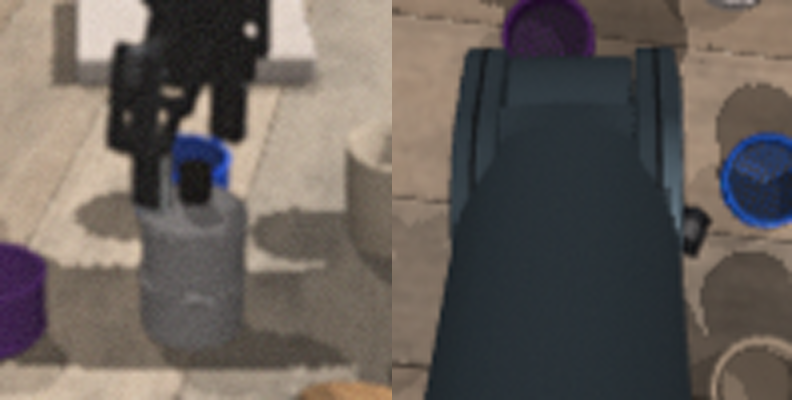

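The knob, at crop (195,180), sits between the fingers at (147,200) and (228,135). Closing on it.

move_arm(force=40, moves=[{"hand": 0.5,"dp": [0,0,0],"turn": [0,0,0]},{"hand": 0.3,"dp": [0,0,0],"turn": [0,0,0]},{"hand": 0,"dp": [0,0,0],"turn": [0,0,0]},{"hand": 0,"dp": [0,0,0],"turn": [0,0,0]},{"hand": 0,"dp": [0,0,0],"turn": [0,0,0]},{"hand": 0,"dp": [0,0,0],"turn": [0,0,0]},{"hand": 0,"dp": [0,0,0],"turn": [0,0,0]},{"hand": 0,"dp": [0,0,0],"turn": [0,0,0]},{"hand": 0,"dp": [0,0,0],"turn": [0,0,0]},{"hand": 0,"dp": [0,0,0],"turn": [0,0,0]}])

```text
time_s: 3.45
ee_pos: [0.46, 0.0503, 0.0845]
eef_rot: [-0.583, -0.4, 0.4, 0.583]
force: [-1.1, 1.3, 5.5]
width: 0.0183
```

move_arm(moves=[{"hand": 0,"dp": [0,-0.05,0],"turn": [0,0,0]},{"hand": 0,"dp": [0,-0.12,0],"turn": [0,0,0]},{"hand": 0,"dp": [0,-0.25,0],"turn": [0,0,0]},{"hand": 0,"dp": [0,-0.45,0],"turn": [0,0,0]},{"hand": 0,"dp": [0,-0.5,0],"turn": [0,0,0]},{"hand": 0,"dp": [0,-0.5,0],"turn": [0,0,0]}])

```text
time_s: 3.95
ee_pos: [0.4608, 0.0501, 0.1356]
eef_rot: [0.583, 0.401, -0.399, -0.583]
force: [0.7, -0.2, -1.3]
width: 0.0184
```

```bash
python3 g.py .541 .3068 .120 68.9; python3 -c "
from h import *
a=snap('side','side2')['frame'];b=snap('top','top2')['frame']
f=lambda i:cv2.resize(i,None,fx=4,fy=4,interpolation=cv2.INTER_CUBIC)
cv2.imwrite('pics/c2.png',f(a[140:260,230:350]))"
```

```text
t 3.95 pos [0.4608 0.0501 0.1356] hd 68.9 w 0.0184 q [-0.41  0.37  0.24  2.11 -0.14  0.67  1.13]
dp [2.683 0.16  0.176] turn [0.003 0.    0.002]
```

View pics/c2.png

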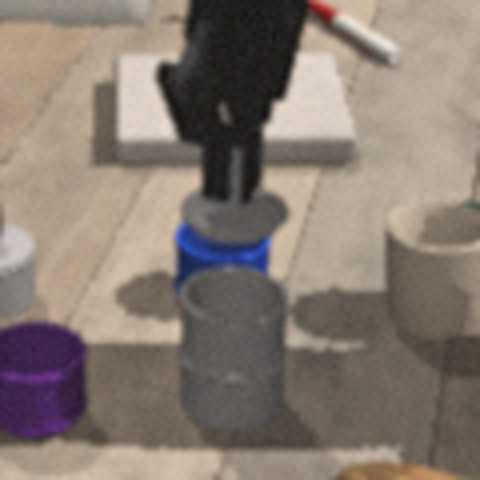

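Lid (crop 235,215) hangs level above the sieve, which is still seated on the pan. Now to the bat.

move_arm(moves=[{"hand": 0,"dp": [0.3,0,0.02],"turn": [0,0,0]},{"hand": 0,"dp": [0.6,0,0.04],"turn": [0,0,0]},{"hand": 0,"dp": [0.9,0,0.06],"turn": [0,0,0]}])

```text
time_s: 4.3
ee_pos: [0.486, 0.1366, 0.1332]
eef_rot: [-0.583, -0.399, 0.4, 0.583]
force: [0.8, 0.4, -1.7]
width: 0.0187
```

move_arm(moves=[{"hand": 0,"dp": [0.3,0,0.02],"turn": [0,0,0]},{"hand": 0,"dp": [0.6,0,0.04],"turn": [0,0,0]},{"hand": 0,"dp": [0.9,0,0.06],"turn": [0,0,0]}])

```text
time_s: 4.55
ee_pos: [0.5126, 0.2234, 0.1328]
eef_rot: [-0.583, -0.399, 0.401, 0.583]
force: [1.0, 0.2, -1.6]
width: 0.0187
```

move_arm(moves=[{"hand": 0,"dp": [0.3,0,0.02],"turn": [0,0,0]},{"hand": 0,"dp": [0.6,0,0.04],"turn": [0,0,0]},{"hand": 0,"dp": [0.88,0.3,0.06],"turn": [0,0,0]},{"hand": 0,"dp": [0.88,0.6,0.06],"turn": [0,0,0]},{"hand": 0,"dp": [0.88,0.8,0.06],"turn": [0,0,0]},{"hand": 0,"dp": [0.88,0.8,0.06],"turn": [0,0,0]},{"hand": 0,"dp": [0.88,0.8,0.06],"turn": [0,0,0]}])

```text
time_s: 5.13
ee_pos: [0.5379, 0.3054, 0.0524]
eef_rot: [0.583, 0.398, -0.402, -0.583]
force: [-0.4, 0.6, -0.8]
width: 0.0182
```

```bash
python3 g.py .541 .3068 .029 68.9
```

```text
t 5.1333 pos [0.5379 0.3054 0.0524] hd 68.9 w 0.0182 q [-0.72  0.72  0.18  1.73 -0.18  0.7   0.76]
dp [ 0.025  0.234 -0.024] turn [-0.003  0.    -0.005]
```

Lower slowly; at 0.029 the lid should just touch.

move_arm(moves=[{"hand": 0,"dp": [0,0.08,0],"turn": [0,0,0]},{"hand": 0,"dp": [0,0.15,0],"turn": [0,0,0]},{"hand": 0,"dp": [0,0.18,0],"turn": [0,0,0]},{"hand": 0,"dp": [0,0.2,0],"turn": [0,0,0]},{"hand": 0,"dp": [0,0.215,0],"turn": [0,0,0]},{"hand": 0,"dp": [0,0.215,0],"turn": [0,0,0]}])

```text
time_s: 5.63
ee_pos: [0.5394, 0.3066, 0.0329]
eef_rot: [-0.583, -0.4, 0.4, 0.583]
force: [0.0, -0.1, -0.5]
width: 0.0181
```

move_arm(moves=[{"hand": 0,"dp": [0,0.01,0],"turn": [0,0,0]},{"hand": 0,"dp": [0,0.02,0],"turn": [0,0,0]},{"hand": 0,"dp": [0,0.03,0],"turn": [0,0,0]},{"hand": 0,"dp": [0,0.03,0],"turn": [0,0,0]}])

```text
time_s: 5.97
ee_pos: [0.5392, 0.3066, 0.0297]
eef_rot: [-0.583, -0.4, 0.4, 0.583]
force: [0.0, -0.1, -1.5]
width: 0.0185
```

move_arm(moves=[{"hand": 0,"dp": [0,0.01,0],"turn": [0,0,0]},{"hand": 0,"dp": [0,0.01,0],"turn": [0,0,0]}])

```text
time_s: 6.13
ee_pos: [0.5394, 0.3067, 0.0291]
eef_rot: [-0.583, -0.4, 0.4, 0.583]
force: [-0.7, 0.7, 1.3]
width: 0.0183
```

move_arm(moves=[{"hand": 0,"dp": [0,0.008,0],"turn": [0,0,0]},{"hand": 0,"dp": [0,0.008,0],"turn": [0,0,0]},{"hand": 0,"dp": [0,0.008,0],"turn": [0,0,0]}])

```text
time_s: 6.38
ee_pos: [0.5395, 0.3067, 0.0291]
eef_rot: [-0.583, -0.4, 0.4, 0.583]
force: [-2.9, -2.1, 9.5]
width: 0.0186
```

Seated (9.5 N upward). Release and rise.

move_arm(moves=[{"hand": 0.3,"dp": [0,-0.005,0],"turn": [0,0,0]},{"hand": 0.4,"dp": [0,-0.005,0],"turn": [0,0,0]},{"hand": 0.6,"dp": [0,-0.005,0],"turn": [0,0,0]},{"hand": 0.8,"dp": [0,-0.005,0],"turn": [0,0,0]},{"hand": 1,"dp": [0,-0.005,0],"turn": [0,0,0]},{"hand": 1,"dp": [0,-0.1,0],"turn": [0,0,0]},{"hand": 1,"dp": [0,-0.4,0],"turn": [0,0,0]},{"hand": 1,"dp": [0,-0.8,0],"turn": [0,0,0]},{"hand": 1,"dp": [0,-1,0],"turn": [0,0,0]},{"hand": 1,"dp": [0,-1,0],"turn": [0,0,0]},{"hand": 1,"dp": [0,-1,0],"turn": [0,0,0]}])

```text
time_s: 7.3
ee_pos: [0.5403, 0.3072, 0.13]
eef_rot: [-0.583, -0.401, 0.399, 0.583]
force: [0.4, 0.3, -0.5]
width: 0.0854
```

```bash
python3 g.py .4595 .0505 .130 68.9; python3 -c "
from h import *
a=snap('side','side3')['frame'];b=snap('top','top3')
cv2.imwrite('pics/c3.png',np.hstack([a[170:],np.vstack([b['frame']])[170:,:256]]))
# sieve rim circle in top view
g=cv2.resize(b['frame'][210:270,210:270],None,fx=6,fy=6,interpolation=cv2.INTER_CUBIC); cv2.imwrite('pics/sv.png',g)
"
```

```text
t 7.3 pos [0.5403 0.3072 0.13  ] hd 68.9 w 0.0854 q [-0.74  0.61  0.21  1.71 -0.16  0.84  0.74]
dp [-2.686 -0.007 -0.169] turn [0.002 0.001 0.004]
```

View pics/c3.png

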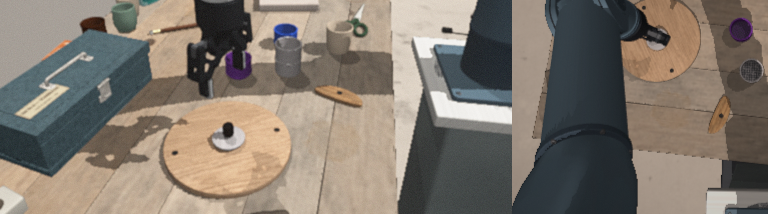

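Lid stands knob-up mid-bat at (229,133). The sieve is still on the pan at (288,55). Back to the stack.

move_arm(moves=[{"hand": 1,"dp": [-0.3,0,-0.02],"turn": [0,0,0]},{"hand": 1,"dp": [-0.6,0,-0.04],"turn": [0,0,0]},{"hand": 1,"dp": [-0.9,0,-0.06],"turn": [0,0,0]}])

```text
time_s: 7.65
ee_pos: [0.511, 0.2192, 0.1264]
eef_rot: [-0.583, -0.399, 0.401, 0.583]
force: [0.8, -0.5, 0.7]
width: 0.0855
```

move_arm(moves=[{"hand": 1,"dp": [-0.3,0,-0.02],"turn": [0,0,0]},{"hand": 1,"dp": [-0.6,0,-0.04],"turn": [0,0,0]},{"hand": 1,"dp": [-0.9,0,-0.06],"turn": [0,0,0]}])

```text
time_s: 7.9
ee_pos: [0.4841, 0.1327, 0.1268]
eef_rot: [-0.583, -0.399, 0.401, 0.583]
force: [-0.4, 0.5, -0.5]
width: 0.0853
```

move_arm(moves=[{"hand": 1,"dp": [-0.3,0,-0.02],"turn": [0,0,0]},{"hand": 1,"dp": [-0.6,0,-0.04],"turn": [0,0,0]},{"hand": 1,"dp": [-0.88,0,-0.05],"turn": [0,0,0]},{"hand": 1,"dp": [-0.88,0.1,-0.05],"turn": [0,0,0]},{"hand": 1,"dp": [-0.88,0.1,-0.05],"turn": [0,0,0]},{"hand": 1,"dp": [-0.88,0.1,-0.05],"turn": [0,0,0]}])

```text
time_s: 8.4
ee_pos: [0.4581, 0.0508, 0.1171]
eef_rot: [-0.583, -0.4, 0.401, 0.583]
force: [-0.1, 0.7, 0.3]
width: 0.0855
```

```bash
python3 g.py .4598 .0503 .042 68.9
```

```text
t 8.4 pos [0.4581 0.0508 0.1171] hd 68.9 w 0.0855 q [-0.4   0.41  0.23  2.12 -0.15  0.63  1.14]
dp [ 0.002  0.751 -0.019] turn [-0.003  0.001 -0.001]
```

View pics/sv.png

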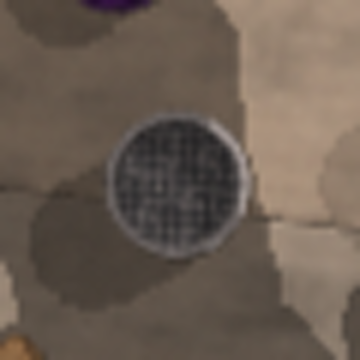

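Rim centre at crop (179,185), i.e. top pixel (239.4,240.4), which agrees with the knob. Descend straddling the sieve.

move_arm(force=50, moves=[{"hand": 1,"dp": [0,0.15,-0.02],"turn": [0,0,0]},{"hand": 1,"dp": [0,0.3,-0.02],"turn": [0,0,0]},{"hand": 1,"dp": [0,0.45,-0.02],"turn": [0,0,0]},{"hand": 1,"dp": [0,0.6,-0.02],"turn": [0,0,0]},{"hand": 1,"dp": [0,0.72,-0.02],"turn": [0,0,0]},{"hand": 1,"dp": [0,0.75,-0.02],"turn": [0,0,0]},{"hand": 1,"dp": [0,0.75,-0.02],"turn": [0,0,0]}])

```text
time_s: 8.98
ee_pos: [0.4603, 0.0507, 0.0422]
eef_rot: [-0.582, -0.4, 0.401, 0.583]
force: [-0.7, 0.6, -0.1]
width: 0.0854
```

```bash
python3 g.py .4598 .0503 .042 68.9;python3 -c "
from h import *
a=snap('side','side4');T=pickle.load(open('top3.pkl','rb'));print(onz(T,239.4,240.4,.074))
cv2.imwrite('pics/c4.png',cv2.resize(a['frame'][160:260,230:350],None,fx=4,fy=4,interpolation=cv2.INTER_CUBIC))"
```

```text
t 8.9833 pos [0.4603 0.0507 0.0422] hd 68.9 w 0.0854 q [-0.35  0.56  0.17  2.14 -0.21  0.46  1.19]
dp [-0.006  0.002  0.003] turn [-0.002  0.003 -0.001]
[0.45915984 0.04947279 0.074     ]
```

View pics/c4.png

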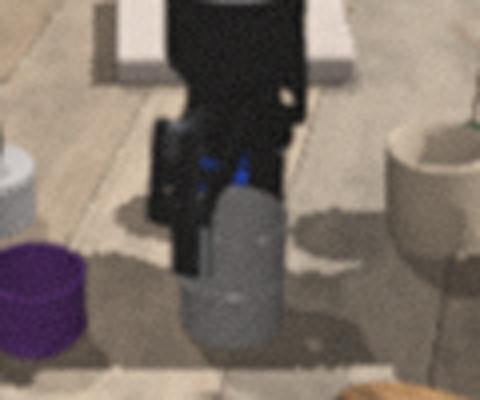

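The near finger's tip (crop 185,275) sits above the sieve/pan seam (y≈295). Closing.

move_arm(force=50, moves=[{"hand": 0.8,"dp": [0,0,0],"turn": [0,0,0]},{"hand": 0.7,"dp": [0,0,0],"turn": [0,0,0]},{"hand": 0.6,"dp": [0,0,0],"turn": [0,0,0]},{"hand": 0.5,"dp": [0,0,0],"turn": [0,0,0]},{"hand": 0.5,"dp": [0,0,0],"turn": [0,0,0]},{"hand": 0.5,"dp": [0,0,0],"turn": [0,0,0]},{"hand": 0.5,"dp": [0,0,0],"turn": [0,0,0]}])

```text
time_s: 9.62
ee_pos: [0.4613, 0.0499, 0.0442]
eef_rot: [0.583, 0.401, -0.399, -0.583]
force: [-1.3, 0.2, 9.1]
width: 0.0596
```

move_arm(moves=[{"hand": 0.5,"dp": [0,-0.05,0],"turn": [0,0,0]},{"hand": 0.5,"dp": [0,-0.12,0],"turn": [0,0,0]},{"hand": 0.5,"dp": [0,-0.22,0],"turn": [0,0,0]},{"hand": 0.5,"dp": [0,-0.35,0],"turn": [0,0,0]},{"hand": 0.5,"dp": [0,-0.35,0],"turn": [0,0,0]},{"hand": 0.5,"dp": [0,-0.35,0],"turn": [0,0,0]}])

```text
time_s: 10.12
ee_pos: [0.4615, 0.0499, 0.0789]
eef_rot: [0.583, 0.401, -0.399, -0.583]
force: [-0.4, 1.5, -2.2]
width: 0.059
```

```bash
python3 g.py .5025 -.334 .12 68.9;python3 -c "
from h import *
a=snap('side','side5')
cv2.imwrite('pics/c5.png',cv2.resize(a['frame'][140:260,230:350],None,fx=4,fy=4,interpolation=cv2.INTER_CUBIC))"
```

```text
t 10.1167 pos [0.4615 0.0499 0.0789] hd 68.9 w 0.059 q [-0.37  0.48  0.2   2.13 -0.18  0.54  1.17]
dp [-3.435 -0.412 -1.763] turn [0.002 0.001 0.002]
```

View pics/c5.png

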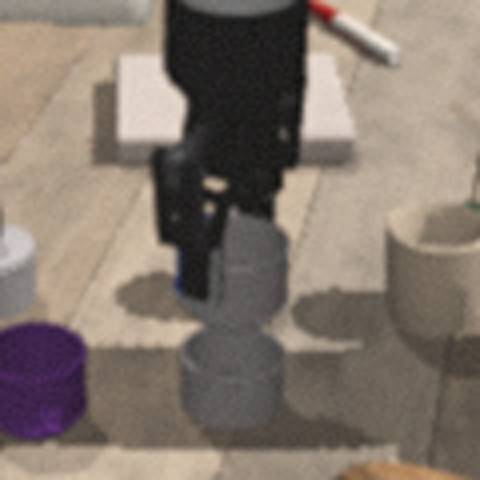

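Sieve is out at crop (255,270); the pan stays at (232,380). Carry to the slab, raised.

move_arm(moves=[{"hand": 0.5,"dp": [0,-0.25,0],"turn": [0,0,0]},{"hand": 0.5,"dp": [-0.1,-0.5,-0.05],"turn": [0,0,0]},{"hand": 0.5,"dp": [-0.3,-0.5,-0.15],"turn": [0,0,0]},{"hand": 0.5,"dp": [-0.6,-0.5,-0.3],"turn": [0,0,0]},{"hand": 0.5,"dp": [-0.86,-0.5,-0.44],"turn": [0,0,0]}])

```text
time_s: 10.58
ee_pos: [0.4706, -0.0473, 0.1279]
eef_rot: [0.583, 0.401, -0.401, -0.583]
force: [-0.3, -0.7, -1.0]
width: 0.059
```

move_arm(moves=[{"hand": 0.5,"dp": [-0.3,0,-0.15],"turn": [0,0,0]},{"hand": 0.5,"dp": [-0.6,0,-0.3],"turn": [0,0,0]},{"hand": 0.5,"dp": [-0.86,0,-0.44],"turn": [0,0,0]}])

```text
time_s: 10.83
ee_pos: [0.4802, -0.1446, 0.1274]
eef_rot: [-0.583, -0.4, 0.4, 0.583]
force: [0.2, -0.2, -0.2]
width: 0.0591
```

move_arm(moves=[{"hand": 0.5,"dp": [-0.3,0,-0.15],"turn": [0,0,0]},{"hand": 0.5,"dp": [-0.6,0,-0.3],"turn": [0,0,0]},{"hand": 0.5,"dp": [-0.86,0,-0.44],"turn": [0,0,0]}])

```text
time_s: 11.08
ee_pos: [0.4903, -0.2407, 0.1273]
eef_rot: [-0.583, -0.399, 0.4, 0.583]
force: [0.2, 0.6, -1.4]
width: 0.0591
```

move_arm(moves=[{"hand": 0.5,"dp": [-0.3,0,-0.15],"turn": [0,0,0]},{"hand": 0.5,"dp": [-0.6,0,-0.3],"turn": [0,0,0]},{"hand": 0.5,"dp": [-0.8,0,-0.42],"turn": [0,0,0]},{"hand": 0.5,"dp": [-0.85,0,-0.44],"turn": [0,0,0]},{"hand": 0.5,"dp": [-0.85,0,-0.44],"turn": [0,0,0]},{"hand": 0.5,"dp": [-0.85,0,-0.44],"turn": [0,0,0]}])

```text
time_s: 11.58
ee_pos: [0.5011, -0.3324, 0.1271]
eef_rot: [-0.582, -0.4, 0.4, 0.584]
force: [-0.4, 0.6, -2.3]
width: 0.0593
```

```bash
python3 g.py .5025 -.334 .041 68.9
```

```text
t 11.5833 pos [ 0.5011 -0.3324  0.1271] hd 68.9 w 0.0593 q [ 0.31  0.6   0.27  1.76 -0.21  0.81  1.89]
dp [-0.011  0.861 -0.021] turn [-0.003  0.001  0.001]
```

move_arm(moves=[{"hand": 0.5,"dp": [-0.01,0.2,-0.02],"turn": [0,0,0]},{"hand": 0.5,"dp": [-0.01,0.4,-0.02],"turn": [0,0,0]},{"hand": 0.5,"dp": [-0.01,0.6,-0.02],"turn": [0,0,0]},{"hand": 0.5,"dp": [-0.01,0.72,-0.02],"turn": [0,0,0]},{"hand": 0.5,"dp": [-0.01,0.78,-0.02],"turn": [0,0,0]},{"hand": 0.5,"dp": [-0.01,0.81,-0.02],"turn": [0,0,0]},{"hand": 0.5,"dp": [-0.01,0.81,-0.02],"turn": [0,0,0]},{"hand": 0.5,"dp": [-0.01,0.81,-0.02],"turn": [0,0,0]}])

```text
time_s: 12.25
ee_pos: [0.5037, -0.3354, 0.0478]
eef_rot: [0.583, 0.4, -0.4, -0.583]
force: [0.5, 0.0, -2.4]
width: 0.0591
```

move_arm(moves=[{"hand": 0.5,"dp": [0,0.01,0],"turn": [0,0,0]},{"hand": 0.5,"dp": [0,0.02,0],"turn": [0,0,0]},{"hand": 0.5,"dp": [0,0.03,0],"turn": [0,0,0]},{"hand": 0.5,"dp": [0,0.03,0],"turn": [0,0,0]},{"hand": 0.5,"dp": [0,0.03,0],"turn": [0,0,0]}])

```text
time_s: 12.67
ee_pos: [0.5031, -0.3353, 0.0441]
eef_rot: [0.583, 0.4, -0.4, -0.583]
force: [0.2, 0.3, -0.8]
width: 0.059
```

move_arm(moves=[{"hand": 0.5,"dp": [0,0.01,0],"turn": [0,0,0]},{"hand": 0.5,"dp": [0,0.02,0],"turn": [0,0,0]},{"hand": 0.5,"dp": [0,0.02,0],"turn": [0,0,0]},{"hand": 0.5,"dp": [0,0.02,0],"turn": [0,0,0]}])

```text
time_s: 13.0
ee_pos: [0.503, -0.3353, 0.0419]
eef_rot: [-0.583, -0.4, 0.4, 0.583]
force: [-0.4, 0.4, -2.0]
width: 0.0589
```

move_arm(moves=[{"hand": 0.5,"dp": [0,0.008,0],"turn": [0,0,0]},{"hand": 0.5,"dp": [0,0.008,0],"turn": [0,0,0]},{"hand": 0.5,"dp": [0,0.008,0],"turn": [0,0,0]}])

```text
time_s: 13.25
ee_pos: [0.5031, -0.3354, 0.0414]
eef_rot: [0.583, 0.4, -0.4, -0.583]
force: [-0.0, 0.4, 0.3]
width: 0.0593
```

move_arm(moves=[{"hand": 0.5,"dp": [0,0.008,0],"turn": [0,0,0]},{"hand": 0.5,"dp": [0,0.008,0],"turn": [0,0,0]},{"hand": 0.5,"dp": [0,0.008,0],"turn": [0,0,0]}])

```text
time_s: 13.5
ee_pos: [0.5032, -0.3354, 0.0413]
eef_rot: [0.583, 0.4, -0.4, -0.583]
force: [-2.0, 2.0, 8.3]
width: 0.0592
```

Contact (8 N). Release and rise straight up.

move_arm(moves=[{"hand": 0.75,"dp": [0,-0.005,0],"turn": [0,0,0]},{"hand": 0.8,"dp": [0,-0.005,0],"turn": [0,0,0]},{"hand": 0.9,"dp": [0,-0.005,0],"turn": [0,0,0]},{"hand": 1,"dp": [0,-0.005,0],"turn": [0,0,0]},{"hand": 1,"dp": [0,-0.005,0],"turn": [0,0,0]},{"hand": 1,"dp": [0,-0.005,0],"turn": [0,0,0]},{"hand": 1,"dp": [0,-0.1,0],"turn": [0,0,0]},{"hand": 1,"dp": [0,-0.3,0],"turn": [0,0,0]},{"hand": 1,"dp": [0,-0.6,0],"turn": [0,0,0]},{"hand": 1,"dp": [0,-1,0],"turn": [0,0,0]},{"hand": 1,"dp": [0,-1,0],"turn": [0,0,0]},{"hand": 1,"dp": [0,-1,0],"turn": [0,0,0]},{"hand": 1,"dp": [0,-1,0],"turn": [0,0,0]}])

```text
time_s: 14.58
ee_pos: [0.5031, -0.3351, 0.1408]
eef_rot: [0.583, 0.4, -0.4, -0.583]
force: [0.2, -0.2, -0.2]
width: 0.0853
```

```bash
python3 -c "
from h import *
a=snap('side','side6')['frame'];b=snap('top','top6')['frame']
f=lambda i:cv2.resize(i,(384,288))
cv2.imwrite('pics/c6.png',np.vstack([np.hstack([f(a),f(b)]),np.hstack([f(a[100:280,200:440]),f(b[150:300,180:380])])]))
o=telemetry.get_obs();print(o['force'],o['width'],o['ee_pos'])"
```

```text
[-1.14164216 -0.76008593 -0.3986851 ] 0.08562719475351654 [ 0.50235397 -0.33466584  0.13941502]
```

View pics/c6.png

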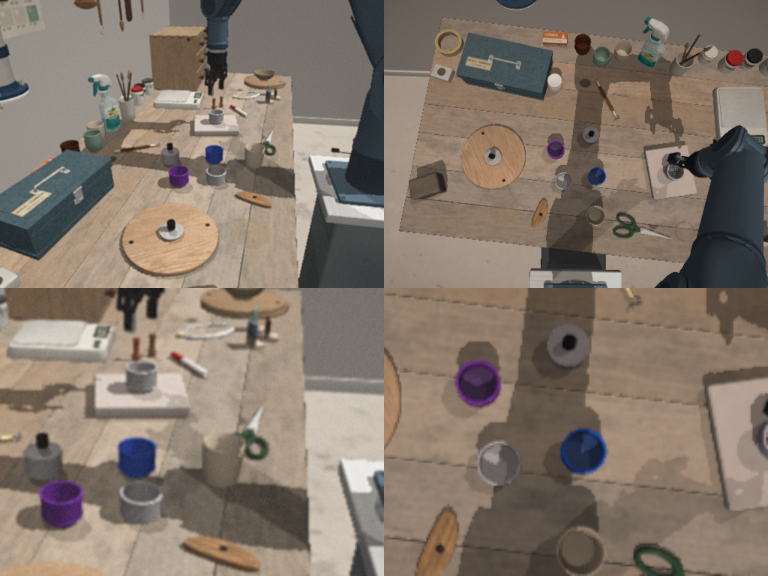

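The sieve stands upright mid-slab (bottom-left panel, (141,376)). The lid is knob-up on the bat (top-left, (171,229)). The pan is empty in its place, the short stack and look-alikes have not moved, and the gripper is clear.

```bash
python3 -c "
from cell import job_done; print(job_done())"
```

```text
the job is handed in; nothing more can be done
None
```

I handed the job in at about 14.7 s of the 54 s allowed; no verdict is reported. The lid went first, knob up, onto the middle of the round bat. The sieve then went upright onto the middle of the plaster slab. Both were lowered until the wrist felt contact (about 8 to 10 N) before I let go.

**Last checks:** the final side and top pictures show the lid and sieve standing as asked and the pan empty where it was. The short stack and the blue and purple sieves are where they were. The gripper was open, about 10 cm above where it released the sieve, and the wrist force was within its noise.

**Disagreements:**
- The finger opening read 18.3 mm on the 20 mm knob and about 59 mm on the 60 mm sieve.
- The two cameras differed by about 3 mm on the stack's position. The grasps were not affected.

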